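# Fasten the draw latch of the knife case

## Robot

A 6-joint arm with a two-finger parallel gripper is mounted at the origin on the work surface. World frame = base frame: x ahead of the robot, y to its left, z up, the work surface at z = 0. Lengths are in m, angles in rad, forces in N, time in s.
With the tool pointing down it reaches from about 0.35 to 0.775 m from the base axis. Payload 7.3 kg.
Tool frame: the origin (TCP) lies at the very end of the fingers, on their centre line; the grasp point (between the pads) lies 19 mm behind it (robot.pinch_z is the distance from the TCP to the grasp point, in m); z points along the fingers, y is the line along which they close (so a half turn about z gives the same grasp; the last joint's range is limited). The gripper opens to 92 mm and grips with 3 to 60 N. Pads are 19 mm wide; open, the fingers measure 130 mm over their backs; the gripper's body (75 mm by 190 mm) begins 47 mm behind the grasp point.
Start: joints at [-1.484, 0.342, 1.524, -0, 1.275, -0.146], TCP at [0.121, -0.511, 0.227] pointing down, gripper open.
Joint ranges: [-2.53, 2.53], [-0.77, 2.02], [0.04, 2.7], [-1, 4.14], [0.28, 2.66], [-3.11, 3.11]. Speed limits (rad/s): [2.57, 2.57, 3.14, 3.14, 3.14, 3.14].

## Interface

Orientations are given as [roll, pitch, yaw] about the fixed x, y, z axes, in that order (R = Rz(yaw) Ry(pitch) Rx(roll)).
In Python, from cell import robot gives the robot as it stands.
- The arm moves only by the tool move_arm, never from a script. Its argument "motion" is a list of rows, each a list of 6 numbers: the shift along the tool's x, y, z in units of 0.1 m (1.0 is 0.1 m), then the turn, a rotation vector about the tool's x, y, z in units of pi rad (1.0 is pi rad). In form: [[dx, dy, dz, rx, ry, rz], ...]. A call has 1 to 12 rows; each row is the pose to reach, as a shift and turn from the pose commanded when the call began, along the tool's axes at that moment, turning the shorter way round; what a row does not reach only later rows make up. A row lasts 1/8 s, in which the tool goes at most 62.5 mm and 10.7 degrees, less where a joint would pass 70% of its speed; a pose out of reach is approached as far as the arm can. A call with a number of a shift or a turn outside -1 to 1 is refused whole. A call with a gripper value outside its range is refused whole. "fingers" is the opening, from -1 (shut) to 1 (fully open), set as the call begins (left out, the last holds). The fingers move at their own pace and stop on an object; "newtons" is the grip in N (left out, the last holds). Time passes only in rows, so rows that repeat a pose let the fingers close. It gives the time, the measured TCP pose, the force, the opening and the grip force at its end, in the units of the state.
- robot.observe(): the state, without advancing time (a new reading comes with each control period).
- robot.read_camera(name): name is "side" or "top" or "wrist"; returns a dict with "image" (480x640x3 uint8, red, green, blue), "range_z" (480x640 float32, m along the optical axis (not along the pixel's ray), 0 where there is no reading), "vfov" (degrees; the focal length in pixels is half the picture's height over the tangent of half this angle, whatever the lens; pixels are square), "cx", "cy" (the principal point, pixels), "extrinsics" (4x4, takes a point from camera to world coordinates); the wrist camera has in their place "hand_eye" (4x4, takes a point from camera to tool coordinates, whose origin is the TCP and whose axes are the flange's). Camera axes: x right, y up, looking along -z (the intrinsics and any distortion apply to the point x, -y, -z); pixel columns grow to the right and rows downward; lengths in m; the calibration is good to about 2 mm. A picture is of the moment at which its call begins: read the wrist's pose just before it.
- robot.hand_in(): hands the job in; it is judged then, once.
The state is a dict: "time": time; "qpos": joint angles; "qvel": joint speeds; "joint_efforts": joint torques, N m; "tool_pos": TCP position; "tool_rot": TCP orientation; "contact_force": force on the tool from outside, world axes, zero at the start; "torque": the same for the moment, N m; "opening": finger opening in m; "grip_force": force on a finger pad.
Only numpy, scipy, OpenCV 4.12 (cv2) and the standard library are available. Lean on these libraries where they do the work, as an engineer would, in place of code of your own. Each camera call takes 0.05 s, during which the arm holds its last target. There are 200 camera calls.

## Task

Fasten the open draw latch on top of the knife case: bring its wire loop over the keeper on the lid, seat the crossbar under the keeper's lip, then press the lever down until it lies fully flat and the lid is drawn shut. Be gentle: while holding the loop pull it against the keeper with no more than 7 N (never drag the lid along by it) and press it on the lid with no more than 25 N, press the lever with no more than 30 N, and leave everything else on the case and table where it is.

Things in the scene. Friction and masses are not known exactly. Their poses are not given: they have to be found in the camera images.
- case: Plywood knife case, 170 mm thick (x), 360 long (y), 180 tall (z up), standing on its long edge, fixed to the table. Origin on the table: fixed half x -95 to +9 mm, lid half x 11 to 75, y -180 to 180, flat top at z 180. The open draw latch sits on top at y +100 and moves in the case's x-z plane. It is the only latch; a carrying handle 22 mm tall lies at x -35, y -65 to 15.
- lid_seam (a point): Point on the case's top, in the seam between the halves beside the latch (case x 10, y 100, z 180 mm). The lid half (+x side, carrying the keeper) is hinged at the bottom of the seam and stands ajar by an unmeasured amount: its top is 7 to 23 mm farther towards +x than when shut. Its hinge is stiff: it stays as left, and shifting its top takes 18 N or more.
- shut_point (a point): Fixed point of the case (case x 33.5, y 100, z 186.5 mm) where the crossbar's centre ends when the latch is shut. The keeper is a steel block on the lid, 20 mm wide, 14 tall above the case's top, with a flat top. Its rear face looks to +x, 3 mm to the -x side of this point with the lid shut, 7 to 23 mm farther +x now. A lip overhangs that face by 3 mm, its underside 9 mm above the case's top.
- pivot (a point): Pin on which the lever turns, fixed to the case at case x -10, y 100, z 194 mm. The latch works thus: the crossbar goes over the keeper, down behind its lip onto the lid's flat top (nothing else stands there), and back towards -x under the lip against the keeper's rear face; then the lever is swung from upright over towards -x and down flat.
- lever (a joint): Angle of the latch lever (rad): 0 = flat, pointing to case -x, shut; 1.57 = straight up; up to 2.8 = thrown over towards +x. Steel plate 24 mm wide, 4 thick, reaching 64 mm from the pivot. Its stiff pin (0.045 N m) holds it where it is left, with hardly any snap: it has to be pressed down until it stops at 0, where its top face is 16 mm above the case's top. Loaded, that takes 10 to 15 N at its end.
- lever_end (a point): Point on the lever's outer face (the one that looks up when flat, towards case +x when upright), 55 mm from the pivot along the lever.
- bar (a point): Centre of the loop's crossbar: wire 5 mm thick, 33 long along case y, 62 mm from the loop's hinge, which is on the lever 18 mm from the pivot towards its end. Two side wires, 33 mm apart, pass either side of the keeper. The loop's hinge has slight friction: it stays where it is left, and turns along with the lever when free. Pulling the loop lengthwise turns the lever (3 to 8 N).
- tab (a point): Grip point on the loop's finger tab: plate 20 mm wide (along case y), 5 thick, 30 long, rising from the crossbar at 60 degrees to the loop's plane. The point is 20 mm up the tab, on its mid plane: 10 mm beyond the crossbar along the loop's length and 17.4 mm above the loop's plane. Gripped across its width, the tab can pivot between the fingers.
- stone_mid (a point): grey sharpening stone 40 x 70 x 22 mm lying on top of the case; the point is at its centre. A bystander.
- bottle_mid (a point): white bottle, 60 mm across, 170 mm tall; the point is at its centre. A bystander.
- jar_mid (a point): amber jar, 64 mm across, 75 mm tall; the point is at its centre. A bystander.
- tin_mid (a point): red tin, 68 mm across, 90 mm tall; the point is at its centre. A bystander.
- stump_mid (a point): dark wooden stump block, 110 mm across, 90 mm tall; the point is at its centre. A bystander.

How it is judged:
By the outcome, as a careful person would: the job done as asked, in the order asked, and still so for the second after the job is handed in, with the robot touching nothing.
It also fails if it takes over 72 s, if anything falls off the work surface, if the arm or the gripper's body presses on something with over 40 N, if the wrist force passes 120 N, or if a joint passes its speed limit or range.

## Working session

There is one attempt and no reset: what is moved stays moved. The work goes in short steps, Python scripts to look and compute and a tool call to move; the robot and the scene stay as the last step left them, time stands still between calls to the robot, and variables do not carry over. Pictures are saved under pics/ and viewed, at most 10 in all, crops included, and the job is handed in when it is done.

Besides the shell and the picture viewer there is one more tool, called after "Emit:" as a command line: name --pt "numbers of a row" for each row, then --argument value for the rest. move_arm: Moves the arm, as the interface text tells. Shifts and turns lie within -1 to 1; 1 stands for 0.1 m of shift or pi rad of turn. Its arguments: {"type":"object","properties":{"motion":{"type":"array"},"fingers":{"type":"number"},"newtons":{"type":"number"}},"required":["motion"]}

```bash
ls; mkdir -p pics; cat > h.py <<'E'
import numpy as np, cv2
from cell import robot
from scipy.spatial.transform import Rotation as R
def T():
    s=robot.observe(); M=np.eye(4); M[:3,3]=s['tool_pos']; M[:3,:3]=R.from_euler('xyz',s['tool_rot']).as_matrix(); return M
def cam(n):
    M=T(); c=robot.read_camera(n)
    c['E']=np.array(c['extrinsics']) if n!='wrist' else M@np.array(c['hand_eye'])
    c['f']=240/np.tan(np.radians(c['vfov'])/2); return c
def cloud(c):
    v,u=np.mgrid[:480,:640]; z=c['range_z']
    P=np.stack([(u-c['cx'])/c['f']*z,-(v-c['cy'])/c['f']*z,-z],-1)
    return P@c['E'][:3,:3].T+c['E'][:3,3]
def save(c,n): cv2.imwrite('pics/'+n,c['image'][:,:,::-1])
E
python3 - <<'E'
from h import *
for n in ['top','side']:
    c=cam(n); save(c,n+'0.png'); np.savez(n+'0.npz',im=c['image'],P=cloud(c),E=c['E'],f=c['f'],cx=c['cx'],cy=c['cy'],z=c['range_z'])
    print(n,{k:v for k,v in c.items() if k not in('image','range_z')})
print(robot.observe())
E
```

```text
pics
top {'vfov': 45.31741486783814, 'cx': 318.43946578117925, 'cy': 238.2698867689154, 'extrinsics': array([[-0.0205835 ,  0.99421694, -0.10539924,  0.39140061],
       [-0.99957643, -0.02263384, -0.01829396,  0.1520763 ],
       [-0.02057376,  0.10497804,  0.9942617 ,  1.34900944],
       [ 0.        ,  0.        ,  0.        ,  1.        ]]), 'E': array([[-0.0205835 ,  0.99421694, -0.10539924,  0.39140061],
       [-0.99957643, -0.02263384, -0.01829396,  0.1520763 ],
       [-0.02057376,  0.10497804,  0.9942617 ,  1.34900944],
       [ 0.        ,  0.        ,  0.        ,  1.        ]]), 'f': np.float64(574.9019140061046)}
side {'vfov': 43.58909431915372, 'cx': 314.8290744615746, 'cy': 241.70758720026657, 'extrinsics': array([[-0.91148619,  0.21148249, -0.35280034,  0.10031951],
       [-0.41130644, -0.45929647,  0.78732062,  1.02514328],
       [ 0.00446457,  0.86274093,  0.5056265 ,  0.69019789],
       [ 0.        ,  0.        ,  0.        ,  1.        ]]), 'E': array([[-0.91148619,  0.21148249, -0.35280034,  0.10031951],
       [-0.41130644, -0.45929647,  0.78732062,  1.02514328],
       [ 0.00446457,  0.86274093,  0.5056265 ,  0.69019789],
       [ 0.        ,  0.        ,  0.        ,  1.        ]]), 'f': np.float64(600.2084625620348)}
{'time': 0.1, 'qpos': array([-1.48402137e+00,  3.42654507e-01,  1.52490234e+00,  1.18981072e-05,
        1.27540346e+00, -1.45991595e-01]), 'qvel': array([-0.00081712, -0.00198768, -0.00301929, -0.0001756 , -0.00094018,
        0.00111842]), 'joint_efforts': array([ 1.88520789e-03, -4.32004058e+01, -2.44695586e+01,  7.19144032e-02,
        5.25742513e-02, -5.39145628e-05]), 'tool_pos': array([ 0.12110034, -0.51047728,  0.22612039]), 'tool_rot': array([-3.14024121e+00, -2.10214087e-04,  2.32762937e-01]), 'contact_force': array([ 0.32013727, -0.32147742,  0.95083168]), 'torque': array([ 0.002035  ,  0.00063854, -0.01681644]), 'grip_force': 0.0, 'opening': 0.09183475375209521}
```

View pics/top0.png

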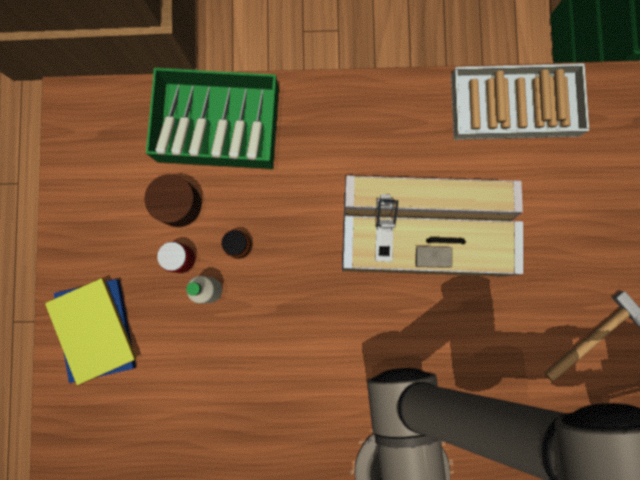

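View pics/side0.png

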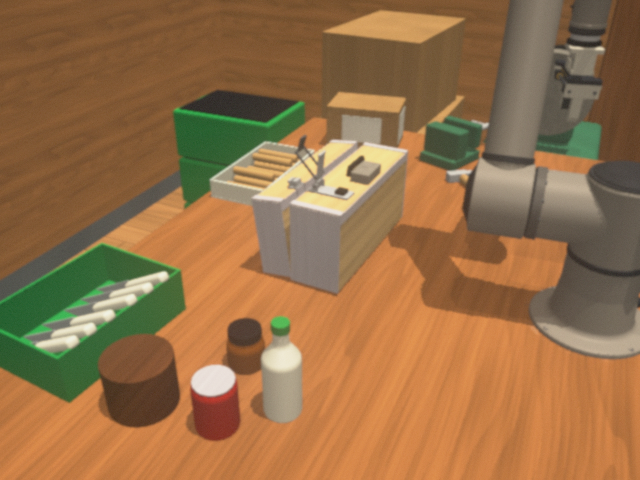

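The top view shows the case at about (345–522, 177–272). The lid half is on the far side (up, world +x) and the latch is near (386, 210–255). The side view shows the upright lever and loop near (305–320, 145–185).

```bash
python3 - <<'E'
from h import *
d=np.load('top0.npz'); P=d['P']; im=d['im']
roi=np.zeros((480,640),bool); roi[165:285,330:535]=1
m=(roi&(P[...,2]>.168)&(P[...,2]<.192)).astype(np.uint8)
n,l,st,ce=cv2.connectedComponentsWithStats(m,connectivity=4)
for i in range(1,n):
    if st[i,4]<300: continue
    p=P[l==i]; r=cv2.minAreaRect(p[:,:2].astype(np.float32)*1000)
    print(i,st[i],'z',np.percentile(p[:,2],[5,50,95]),r, cv2.boxPoints(r))
    A=np.c_[p[:,:2],np.ones(len(p))]; print('plane',np.linalg.lstsq(A,p[:,2],rcond=None)[0])
c=im[165:265,340:440][:,:,::-1]
a=cv2.resize(c,(600,600),interpolation=cv2.INTER_CUBIC)
cv2.imwrite('pics/t1.png',a)
s=np.load('side0.npz'); c=s['im'][125:215,240:370][:,:,::-1]
cv2.imwrite('pics/s1.png',cv2.resize(c,(780,540),interpolation=cv2.INTER_CUBIC))
E
```

```text
1 [ 345  176  178   38 5333] z [0.16973739 0.17498764 0.18025845] ((602.0974731445312, -65.52737426757812), (363.18841552734375, 67.97249603271484), 86.84077453613281) [[ 558.1551  -244.9726 ]
 [ 626.02423 -248.71863]
 [ 646.03986  113.91785]
 [ 578.1707   117.66388]]
plane [-0.1033532   0.00766188  0.23774446]
3 [ 344  216  179   58 8096] z [0.17614125 0.18020463 0.18479307] ((497.4514465332031, -59.30574035644531), (362.2709655761719, 106.7728042602539), 86.80754089355469) [[ 434.06042 -237.18701]
 [ 540.66754 -243.13321]
 [ 560.84247  118.57553]
 [ 454.23535  124.52173]]
plane [-0.00042123  0.00378916  0.1807647 ]
```

View pics/s1.png

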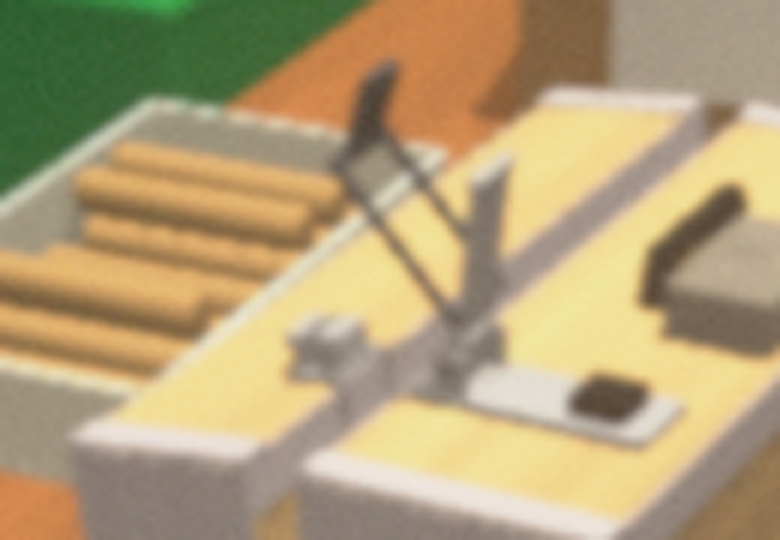

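```bash
cat >> h.py <<'E'
yaw=-0.0557; O=np.array([.5404,-.0617,0.])   # case frame
C=np.eye(4); C[:3,:3]=R.from_euler('z',yaw).as_matrix(); C[:3,3]=O
def tocase(p): return (np.asarray(p)-O)@C[:3,:3]
def target(x,y,z,tilt=0):   # case mm; tilt>0: gripper body leans to case +x
    M=np.eye(4); M[:3,3]=C[:3,:3]@(np.array([x,y,z])/1000)+O
    M[:3,:3]=C[:3,:3]@R.from_euler('y',np.radians(tilt)).as_matrix()@np.diag([1.,-1,-1]); return M
def plan(*a,**k):
    D=np.linalg.inv(T())@target(*a,**k)
    print(a,np.round(np.r_[D[:3,3]/.1,R.from_matrix(D[:3,:3]).as_rotvec()/np.pi],3))
def st():
    s=robot.observe(); M=T(); print('t %.2f case %s tz %s F(case) %s open %.4f grip %.1f'%(s['time'],np.round(tocase(M[:3,3])*1000,1),np.round(M[:3,2]@C[:3,:3],3),np.round(s['contact_force']@C[:3,:3],2),s['opening'],s['grip_force']))
E
python3 - <<'E'
from h import *
c=cam('wrist'); print(np.round(c['hand_eye'],3),c['vfov']); st()
plan(40,100,420); plan(40,100,420,tilt=20)
# top-cloud points above the case near the latch, in case mm
d=np.load('top0.npz');q=tocase(d['P'].reshape(-1,3))*1000
k=(abs(q[:,1]-100)<30)&(abs(q[:,0])<120)&(q[:,2]>192)&(q[:,2]<350); print(np.round(q[k][::3]).astype(int).tolist())
E
```

```text
[[-0.001  0.951  0.309  0.085]
 [ 1.     0.001 -0.     0.001]
 [-0.001  0.309 -0.951 -0.158]
 [ 0.     0.     0.     1.   ]] 62.86620846706456
t 0.15 case [-393.6 -471.5  226.2] tz [-0.     0.001 -1.   ] F(case) [ 0.94 -0.23 -0.3 ] open 0.0919 grip 0.0
(40, 100, 420) [ 5.783 -4.247 -1.932 -0.    -0.     0.092]
(40, 100, 420) [ 5.783 -4.247 -1.932  0.016 -0.11   0.091]
[[53, 109, 194], [49, 103, 195], [47, 105, 193], [45, 93, 193], [31, 114, 258], [30, 110, 269], [31, 103, 265], [31, 98, 264], [31, 92, 264], [32, 86, 260], [28, 117, 263], [29, 111, 260], [25, 107, 286], [25, 101, 284], [26, 96, 281], [29, 88, 264], [30, 82, 259], [24, 110, 279], [24, 105, 282], [23, 100, 285], [23, 94, 287], [29, 85, 253], [26, 118, 254], [21, 109, 283], [21, 104, 287], [21, 98, 287], [22, 92, 283], [27, 84, 258], [24, 116, 253], [35, 99, 193], [25, 85, 253], [23, 115, 248], [22, 119, 246], [22, 85, 251], [19, 117, 250], [20, 84, 249], [18, 117, 246], [19, 84, 245], [16, 116, 242], [17, 84, 246], [15, 116, 241], [15, 84, 244], [12, 116, 242], [13, 83, 242], [10, 116, 244], [9, 118, 238], [10, 83, 239]
[... 264 characters left out ...]
 200], [-15, 109, 258], [-15, 104, 263], [-14, 98, 256], [-15, 93, 262], [-8, 82, 216], [-12, 116, 216], [-17, 113, 258], [-17, 108, 260], [-17, 102, 259], [-16, 96, 257], [-17, 91, 262], [-12, 118, 203], [-14, 114, 216], [-19, 111, 257], [-19, 106, 263], [-18, 100, 258], [-18, 94, 259], [-18, 87, 259], [-13, 112, 197], [-13, 106, 201], [-14, 101, 208], [-13, 94, 203], [-13, 88, 203], [-15, 84, 216], [-14, 95, 194], [-15, 91, 204], [-16, 87, 195], [-51, 99, 194], [-53, 111, 196], [-53, 103, 193], [-53, 93, 194], [-55, 101, 193], [-54, 90, 193], [-57, 100, 193], [-59, 109, 194], [-61, 110, 194], [-63, 108, 192], [-63, 98, 192], [-65, 110, 194], [-65, 92, 192], [-69, 104, 194], [-69, 90, 192]]
```

Emit:
move_arm --pt "0.48 -0.35 -0.3 0 0 0" --pt "0.96 -0.7 -0.6 0 0 0" --pt "0.96 -0.7 -0.6 0 0 0" --fingers 1

```text
time: 0.52
tool_pos: [0.2002, -0.4191, 0.2887]
tool_rot: [3.138, -0.001, 0.236]
contact_force: [0.7, 0.2, 0.2]
opening: 0.0916
grip_force: 0.0
```

Emit:
move_arm --pt "0.48 -0.35 -0.3 0 0 0" --pt "0.96 -0.7 -0.6 0 0 0" --pt "0.96 -0.7 -0.6 0 0 0"

```text
time: 0.9
tool_pos: [0.2772, -0.3293, 0.3482]
tool_rot: [3.139, -0.001, 0.236]
contact_force: [-0.3, 0.2, -0.4]
opening: 0.0915
grip_force: 0.0
```

Emit:
move_arm --pt "0.48 -0.35 -0.2 0 0 0" --pt "0.96 -0.7 -0.4 0 0 0" --pt "0.96 -0.7 -0.4 0 0 0"

```text
time: 1.27
tool_pos: [0.3547, -0.2388, 0.3871]
tool_rot: [3.141, -0.001, 0.238]
contact_force: [-0.8, -0.2, -0.4]
opening: 0.0917
grip_force: 0.0
```

Emit:
move_arm --pt "0.48 -0.35 0 0 0 0" --pt "0.96 -0.7 0 0 0 0" --pt "0.96 -0.7 0 0 0 0"

```text
time: 1.65
tool_pos: [0.4313, -0.1489, 0.3849]
tool_rot: [-3.14, 0.002, 0.237]
contact_force: [-0.2, -0.5, 0.6]
opening: 0.0917
grip_force: 0.0
```

Emit:
move_arm --pt "0.48 -0.35 0 0 0 0" --pt "0.96 -0.7 0 0 0 0" --pt "0.96 -0.7 0 0 0 0"

```text
time: 2.02
tool_pos: [0.5085, -0.0595, 0.3846]
tool_rot: [-3.14, 0.003, 0.235]
contact_force: [0.0, 0.4, 0.2]
opening: 0.0917
grip_force: 0.0
```

```bash
python3 -c "
from h import *
st(); plan(24,100,350,tilt=15); print(robot.observe()['qpos'])"
```

```text
t 2.02 case [-31.9   0.4 384.6] tz [-0.003  0.    -1.   ] F(case) [-0.02  0.42  0.16] open 0.0917 grip 0.0
(24, 100, 350) [ 0.822 -0.793  0.345  0.012 -0.082  0.092]
[-2.65970886e-01  2.49490623e-01  1.22751609e+00 -4.32618991e-04
  1.66765712e+00  1.06994504e+00]
```

Emit:
move_arm --pt "0.4 -0.4 0.17 0.006 -0.041 0.046" --pt "0.822 -0.793 0.345 0.012 -0.082 0.092" --pt "0.822 -0.793 0.345 0.012 -0.082 0.092" --pt "0.822 -0.793 0.345 0.012 -0.082 0.092"

```text
time: 2.52
tool_pos: [0.5692, 0.034, 0.3511]
tool_rot: [3.141, 0.261, -0.059]
contact_force: [-1.0, -0.6, 0.2]
opening: 0.0918
grip_force: 0.0
```

```bash
python3 - <<'E'
from h import *
st(); c=cam('wrist'); save(c,'w1.png'); q=tocase(cloud(c).reshape(-1,3))*1000; np.save('w1.npy',q.reshape(480,640,3))
def seg(name,m):
    p=q[m]; print(name,len(p),np.round(np.percentile(p,[2,50,98],axis=0),1).tolist())
y=abs(q[:,1]-100)<30
seg('tabtop',y&(q[:,2]>272)&(q[:,2]<300)&(q[:,0]>0)&(q[:,0]<50))
seg('levertop',y&(q[:,2]>252)&(q[:,2]<270)&(q[:,0]<0)&(q[:,0]>-40))
seg('keeper',(abs(q[:,1]-100)<9)&(q[:,2]>186)&(q[:,2]<200)&(q[:,0]>25)&(q[:,0]<70))
for x in range(-90,95,8):
    m=(q[:,1]>50)&(q[:,1]<75)&(abs(q[:,0]-x)<3); print(x,np.round(np.median(q[m,2]),1) if m.sum()>5 else None,end='; ')
plan(23,100,268,tilt=15)
E
```

```text
t 2.52 case [ 23.4  97.1 351.1] tz [-0.258  0.    -0.966] F(case) [-1.02 -0.62  0.16] open 0.0918 grip 0.0
tabtop 752 [[21.9, 90.3, 272.4], [26.9, 99.8, 280.9], [29.9, 109.5, 286.2]]
levertop 427 [[-18.3, 87.2, 252.2], [-14.0, 100.4, 258.9], [-12.6, 112.7, 261.1]]
keeper 688 [[35.6, 91.3, 187.6], [46.3, 99.8, 190.8], [55.9, 108.8, 192.8]]
-90 179.5; -82 179.8; -74 179.9; -66 179.8; -58 179.8; -50 179.7; -42 179.6; -34 179.7; -26 179.8; -18 179.8; -10 179.7; -2 179.7; 6 179.6; 14 172.8; 22 363.0; 30 365.1; 38 363.7; 46 176.8; 54 175.7; 62 174.8; 70 425.0; 78 445.5; 86 171.1; 94 169.5; (23, 100, 268) [ 0.217 -0.029  0.824 -0.    -0.001 -0.001]
```

View pics/w1.png

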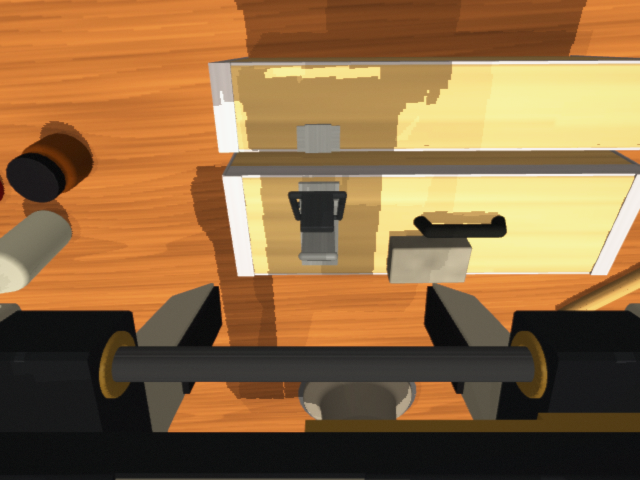

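The wrist view shows the loop and tab at about (317, 210), the keeper at (318, 138) and the lever plate at about (318, 240). These agree with the case frame from the top view. I'll descend onto the tab now.

Emit:
move_arm --pt "0.1 -0.029 0.3 0 0 0" --pt "0.2 -0.029 0.6 0 0 0" --pt "0.217 -0.029 0.75 0 0 0" --pt "0.217 -0.029 0.824 0 0 0" --pt "0.217 -0.029 0.824 0 0 0" --pt "0.217 -0.029 0.824 0 0 0"

```text
time: 3.32
tool_pos: [0.5694, 0.039, 0.2687]
tool_rot: [3.141, 0.256, -0.058]
contact_force: [0.3, 0.6, 0.3]
opening: 0.0921
grip_force: 0.0
```

Emit:
move_arm --pt "0 0 0 0 0 0" --pt "0 0 0 0 0 0" --pt "0 0 0 0 0 0" --pt "0 0 0 0 0 0" --pt "0 0 0 0 0 0" --pt "0 0 0 0 0 0" --pt "0 0 0 0 0 0" --pt "0 0 0 0 0 0" --fingers -0.7 --newtons 15

```text
time: 4.32
tool_pos: [0.5691, 0.0381, 0.2671]
tool_rot: [3.139, 0.259, -0.059]
contact_force: [-0.7, -5.4, 0.2]
opening: 0.0196
grip_force: 15.0
```

```bash
python3 - <<'E'
from h import *
st()
for n in ['side','top']:
    c=cam(n); 
    x0,y0,w,h=(240,110,130,90) if n=='side' else (340,165,100,75)
    cv2.imwrite(f'pics/{n}2.png',cv2.resize(c['image'][y0:y0+h,x0:x0+w,::-1],(780,540),interpolation=cv2.INTER_CUBIC))
E
```

```text
t 4.33 case [ 23.1 101.3 267.1] tz [-0.256 -0.002 -0.967] F(case) [-0.45 -5.42  0.17] open 0.0196 grip 15.0
```

View pics/side2.png

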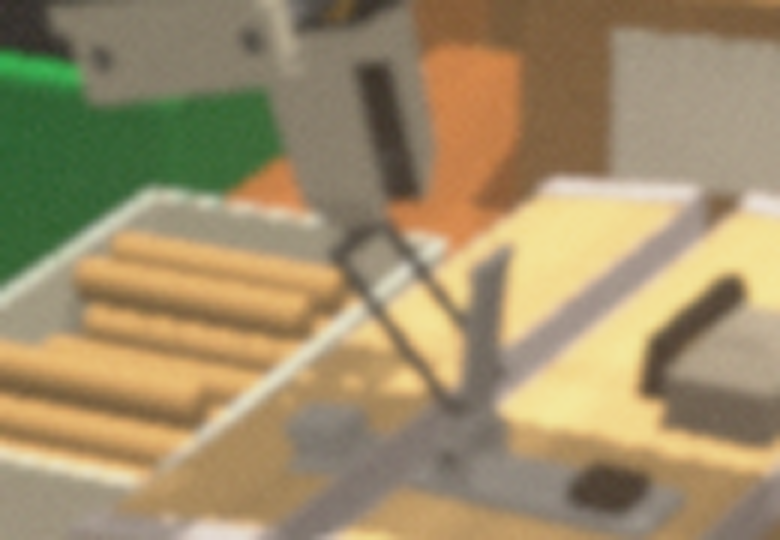

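The side view shows the fingertips holding the tab, with the loop and lever undisturbed. Next I'll measure the keeper and lid more finely and plan the path.

```bash
cat >> h.py <<'E'
from scipy.optimize import fsolve
P0=np.array([-10.,194.])
def bar2tab(b):   # bar centre (x,z) -> tab point, lever theta, loop angle
    b=np.asarray(b,float); d=b-P0; L=np.hypot(*d)
    a=np.arctan2(d[1],d[0]); g=np.arccos((18**2+L**2-62**2)/(2*18*L)); h=a+g
    H=P0+18*np.array([np.cos(h),np.sin(h)]); u=(b-H)/62; n=np.array([-u[1],u[0]])
    return b+10*u+17.4*n, np.pi-h, np.degrees(np.arctan2(u[1],u[0]))
def tab2bar(t): return fsolve(lambda b:bar2tab(b)[0]-t, np.asarray(t)-[0,15])
E
python3 - <<'E'
from h import *
q=np.load('w1.npy').reshape(-1,3)
for nm,y0,y1 in (('keeper',92,108),('lidA',125,160),('lidB',45,75)):
    m=(q[:,1]>y0)&(q[:,1]<y1)&(q[:,2]>165)&(q[:,2]<200)&(q[:,0]>0)
    print(nm)
    for x in range(8,100,2 if nm=='keeper' else 4):
        k=m&(abs(q[:,0]-x)<1.2)
        if k.sum()>3: print((x,int(k.sum()))+tuple(np.round(np.percentile(q[k,2],[10,50,90]),1)),end=' ')
    print()
m=(q[:,1]>-150)&(q[:,1]<160)&(q[:,2]>165)&(q[:,2]<185)&(abs(q[:,1]-100)>25)&(q[:,0]>12)
A=np.c_[q[m][:,0],np.ones(m.sum())]; print(np.linalg.lstsq(A,q[m][:,2],rcond=None)[0], np.percentile(q[m][:,0],[.5,2,98,99.5]))
for b in ([30,258],tab2bar([25.4,275.8]),[40,240],[50,225],[57,212],[61,200],[61,190],[60,180],[55,180]):
    t,th,al=bar2tab(b); print(np.round(b,1),'tab',np.round(t,1),'th %.2f loop %.0f'%(th,al),'TCP',np.round(t-9*np.array([.259,.966]),1))
E
```

```text
keeper
(8, 56, np.float64(178.1), np.float64(179.3), np.float64(180.2)) (10, 155, np.float64(167.2), np.float64(174.3), np.float64(179.0)) (12, 48, np.float64(167.0), np.float64(173.0), np.float64(178.1)) (36, 59, np.float64(191.1), np.float64(191.7), np.float64(192.7)) (38, 62, np.float64(190.9), np.float64(191.7), np.float64(192.6)) (40, 71, np.float64(190.6), np.float64(191.7), np.float64(192.6)) (42, 64, np.float64(190.5), np.float64(191.5), np.float64(192.3)) (44, 66, np.float64(190.5), np.float64(191.2), np.float64(192.3)) (46, 71, np.float64(190.1), np.float64(190.9), np.float64(191.7)) (48, 71, np.float64(189.6), np.float64(190.8), np.float64(191.6)) (50, 68, np.float64(189.6), np.float64(190.4), np.float64(191.2)) (52, 82, np.float64(175.7), np.float64(190.1), np.float64(190.9)) (54, 138, np.float64(175.2), np.float64(189.3), np.float64(190.4)) (56, 124, np.float64(175.1), np.float64(181.6), np.float64(189.9)) (58, 72, np.float64(174.3), np.float64(175.3), np.float64(176.0)) (60, 64, np.float64(174.0), np.float64(174.9), np.float64(175.6)) (62, 63, np.float64(173.8), np.floa
[... 3653 characters left out ...]
float64(168.8), np.float64(169.7), np.float64(170.7)) 
[-1.24190954e-01  1.82486169e+02] [31.35466076 32.47660981 95.46712831 96.23361268]
[ 30 258] tab [ 23.8 277.1] th 1.49 loop 48 TCP [ 21.4 268.4]
[ 31.  256.5] tab [ 25.4 275.8] th 1.46 loop 46 TCP [ 23.1 267.1]
[ 40 240] tab [ 40.8 260.1] th 1.29 loop 28 TCP [ 38.5 251.4]
[ 50 225] tab [ 56.1 244.1] th 1.54 loop 12 TCP [ 53.8 235.4]
[ 57 212] tab [ 66.8 229.5] th 1.85 loop 1 TCP [ 64.5 220.8]
[ 61 200] tab [ 73.5 215.7] th 2.14 loop -9 TCP [ 71.1 207. ]
[ 61 190] tab [ 75.6 203.8] th 2.27 loop -17 TCP [ 73.2 195.1]
[ 60 180] tab [ 76.3 191.7] th 2.43 loop -25 TCP [ 74. 183.]
[ 55 180] tab [ 72.  190.7] th 2.17 loop -28 TCP [ 69.6 182. ]
```

```bash
python3 - <<'E'
from h import *
st()
for b in ([33,250],[40,240],[46,231],[52,222],[58,213],[62,205]):
    t,th,al=bar2tab(b); p=t-9*np.array([.259,.966]); print(b,round(th,2),round(al)); plan(round(p[0],1),100,round(p[1],1),tilt=15)
E
```

```text
t 4.42 case [ 23.1 101.4 267.1] tz [-0.256 -0.001 -0.967] F(case) [-0.3  -4.91  0.58] open 0.0193 grip 15.0
[33, 250] 1.27 39
(np.float64(27.6), 100, np.float64(261.1)) [ 0.059  0.013  0.046  0.    -0.001 -0.001]
[40, 240] 1.29 28
(np.float64(38.5), 100, np.float64(251.4)) [ 0.189  0.013  0.112  0.    -0.001 -0.001]
[46, 231] 1.41 18
(np.float64(47.8), 100, np.float64(242.0)) [ 0.303  0.012  0.179  0.    -0.001 -0.001]
[52, 222] 1.62 9
(np.float64(56.7), 100, np.float64(232.1)) [ 0.414  0.012  0.252  0.    -0.001 -0.001]
[58, 213] 1.91 2
(np.float64(65.1), 100, np.float64(222.0)) [ 0.521  0.011  0.328  0.    -0.001 -0.001]
[62, 205] 2.17 -4
(np.float64(70.7), 100, np.float64(213.0)) [ 0.599  0.011  0.401  0.    -0.001 -0.001]
```

Emit:
move_arm --pt "0 0.012 0 0 0 0" --pt "0.03 0.012 0.023 0 0 0" --pt "0.06 0.012 0.046 0 0 0" --pt "0.12 0.012 0.08 0 0 0" --pt "0.19 0.012 0.112 0 0 0" --pt "0.245 0.012 0.145 0 0 0" --pt "0.303 0.012 0.179 0 0 0" --pt "0.36 0.012 0.215 0 0 0" --pt "0.414 0.012 0.252 0 0 0" --pt "0.414 0.012 0.252 0 0 0"

```text
time: 5.68
tool_pos: [0.6024, 0.0362, 0.2309]
tool_rot: [3.141, 0.262, -0.058]
contact_force: [-2.4, -4.3, -0.8]
opening: 0.0197
grip_force: 15.0
```

```bash
python3 - <<'E'
from h import *
st()
for b in ([58,213],[62,205]):
    t,th,al=bar2tab(b); p=t-9*np.array([.259,.966]); print(b,round(th,2),round(al)); plan(round(p[0],1),100,round(p[1],1),tilt=15)
E
```

```text
t 5.67 case [ 56.4 101.2 230.9] tz [-0.259  0.    -0.966] F(case) [-2.11 -4.46 -0.77] open 0.0197 grip 15.0
[58, 213] 1.91 2
(np.float64(65.1), 100, np.float64(222.0)) [ 0.107  0.012  0.064 -0.    -0.    -0.001]
[62, 205] 2.17 -4
(np.float64(70.7), 100, np.float64(213.0)) [ 0.184  0.011  0.136 -0.    -0.    -0.001]
```

Emit:
move_arm --pt "0.05 0.01 0.03 0 0 0" --pt "0.107 0.02 0.064 0 0 0" --pt "0.145 0.025 0.1 0 0 0" --pt "0.184 0.025 0.136 0 0 0" --pt "0.184 0.025 0.136 0 0 0" --pt "0.184 0.025 0.136 0 0 0"

```text
time: 6.42
tool_pos: [0.6161, 0.0345, 0.214]
tool_rot: [-3.139, 0.261, -0.056]
contact_force: [-5.7, 3.4, -0.7]
opening: 0.0194
grip_force: 15.0
```

```bash
python3 - <<'E'
from h import *
st()
c=cam('wrist'); save(c,'w3.png')
q=tocase(cloud(c))*1000; np.save('w3.npy',q)
s=cam('side'); cv2.imwrite('pics/side3.png',cv2.resize(s['image'][125:215,240:370,::-1],(780,540),interpolation=cv2.INTER_CUBIC))
E
```

```text
t 6.42 case [ 70.2 100.3 214. ] tz [-0.258  0.002 -0.966] F(case) [-5.88  3.05 -0.68] open 0.0194 grip 15.0
```

View pics/w3.png

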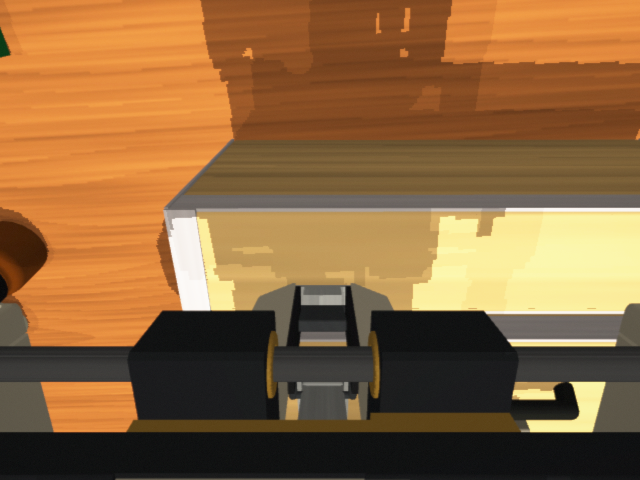

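View pics/side3.png

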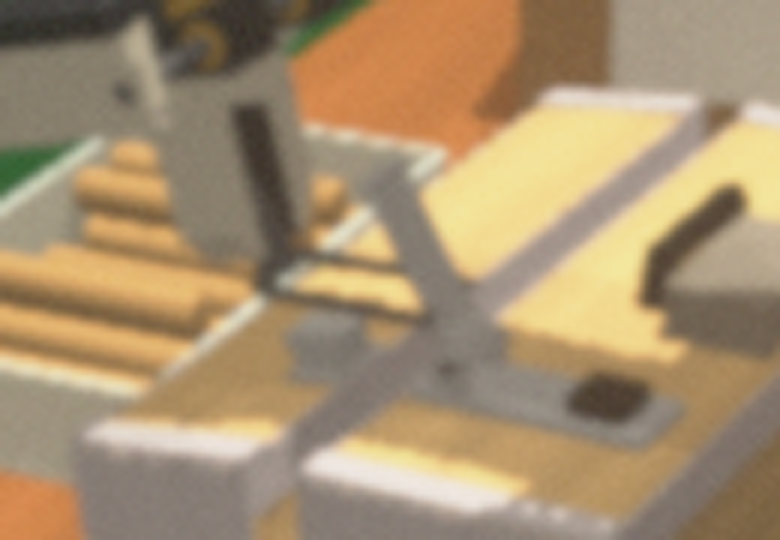

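```bash
cat >> h.py <<'E'
def sideray(u,v,y):   # side pixel -> case mm on plane case y
    s=np.load('side0.npz'); E=s['E']
    d=E[:3,:3]@np.array([(u-s['cx'])/s['f'],-(v-s['cy'])/s['f'],-1]); o=tocase(E[:3,3])*1000; d=C[:3,:3].T@d
    return o+d*(y-o[1])/d[1]
E
python3 - <<'E'
from h import *
q=np.load('w3.npy')
for r in range(284,345,4): print(r,[np.round(q[r,c]).astype(int).tolist() for c in (294,310,323,340,354)])
print('side bar',sideray(240+265/6,125+283/6,116.5),'keeper lip?',sideray(240+290/6,125+335/6,110))
print('lever tip',sideray(240+365/6,125+180/6,112), 'model', bar2tab([62,205]))
t=np.array([70.2,214])+9*np.array([.259,.966]); print(tab2bar(t))
E
```

```text
284 [[82, 112, 212], [52, 107, 176], [52, 100, 176], [51, 90, 175], [82, 86, 213]]
288 [[84, 112, 217], [52, 107, 180], [52, 100, 180], [53, 90, 181], [84, 86, 217]]
292 [[82, 112, 217], [56, 106, 187], [56, 100, 187], [56, 91, 187], [84, 87, 220]]
296 [[83, 112, 221], [56, 106, 190], [55, 100, 190], [55, 91, 189], [84, 87, 223]]
300 [[84, 111, 225], [53, 106, 190], [53, 100, 190], [53, 91, 190], [86, 87, 227]]
304 [[85, 111, 228], [50, 106, 190], [50, 100, 190], [50, 91, 190], [87, 87, 230]]
308 [[86, 111, 231], [68, 105, 213], [68, 99, 212], [68, 92, 213], [87, 87, 233]]
312 [[86, 111, 233], [73, 105, 220], [74, 99, 221], [73, 92, 220], [86, 87, 234]]
316 [[88, 110, 238], [76, 105, 226], [77, 99, 226], [77, 92, 226], [88, 88, 237]]
320 [[88, 110, 240], [80, 105, 232], [79, 99, 231], [79, 93, 231], [88, 88, 239]]
324 [[88, 110, 242], [79, 105, 233], [78, 99, 232], [78, 93, 232], [89, 88, 243]]
328 [[90, 110, 245], [78, 105, 234], [77, 99, 233], [77, 93, 233], [89, 88, 245]]
332 [[90, 110, 248], [10, 108, 173], [10, 100, 172], [11, 89, 173], [89, 88, 246]]
336 [[91, 109, 250], [10, 108, 176], [11, 100, 176], [10, 89, 176], [90, 89, 250]]
340 [[89, 109, 250], [9, 108, 178], [193, 99, 345], [9, 89, 178], [91, 89, 252]]
344 [[88, 109, 251], [7, 108, 179], [7, 100, 179], [7, 89, 180], [92, 89, 255]]
side bar [ 57.13437235 116.5        207.93802034] keeper lip? [ 51.76744504 110.         187.69770584]
lever tip [ 21.665438   112.         249.43957313] model (array([ 73.07052549, 221.73927912]), np.float64(2.1679883592905913), np.float64(-3.592137965877372))
[ 72.531 207.694]h.py:30: RuntimeWarning: invalid value encountered in arccos
  a=np.arctan2(d[1],d[0]); g=np.arccos((18**2+L**2-62**2)/(2*18*L)); h=a+g
h.py:33: RuntimeWarning: The iteration is not making good progress, as measured by the 
 improvement from the last ten iterations.
  def tab2bar(t): return fsolve(lambda b:bar2tab(b)[0]-t, np.asarray(t)-[0,15])
```

The views show the bar above and behind the keeper. Wrist depth puts the bar near x 62, z 207 and the lip edge at x 56, and the side view agrees on the gap of about 5–6 mm. Now I'll lower it straight down.

```bash
python3 - <<'E'
from h import *
for b in ([62,200],[62.,192],[62,186],[62,181]):
    t,th,al=bar2tab(b); p=t-11*np.array([.259,.966]); print(b,round(th,2),round(al)); plan(round(p[0],1),100.3,round(p[1],1),tilt=15)
E
```

```text
[62, 200] 2.2 -8
(np.float64(71.5), 100.3, np.float64(205.2)) [ 0.035  0.     0.082 -0.001 -0.    -0.   ]
[62.0, 192] 2.3 -14
(np.float64(73.2), 100.3, np.float64(195.7)) [ 0.076  0.001  0.17  -0.001 -0.    -0.   ]
[62, 186] 2.41 -19
(np.float64(74.2), 100.3, np.float64(188.6)) [ 0.104  0.001  0.236 -0.001 -0.    -0.   ]
[62, 181] 2.52 -22
(np.float64(75.0), 100.3, np.float64(182.7)) [ 0.127  0.001  0.291 -0.001 -0.    -0.   ]
```

Emit:
move_arm --pt "0.018 -0.008 0.04 0 0 0" --pt "0.035 -0.008 0.08 0 0 0" --pt "0.055 -0.008 0.125 0 0 0" --pt "0.075 -0.008 0.17 0 0 0" --pt "0.09 -0.008 0.205 0 0 0" --pt "0.104 -0.008 0.236 0 0 0" --pt "0.104 -0.008 0.236 0 0 0"

```text
time: 7.4
tool_pos: [0.621, 0.034, 0.1881]
tool_rot: [-3.141, 0.259, -0.058]
contact_force: [2.2, 5.0, 0.2]
opening: 0.0197
grip_force: 15.0
```

```bash
python3 - <<'E'
from h import *
st()
q=tocase(cloud(cam('wrist')))*1000
for r in range(276,345,4): print(r,[np.round(q[r,c]).astype(int).tolist() for c in (310,323,340)])
t,th,al=bar2tab([62,181]); p=t-11*np.array([.259,.966]); plan(p[0],100,p[1],tilt=15)
E
```

```text
t 7.40 case [ 75.1 100.1 188.1] tz [-0.256  0.001 -0.967] F(case) [1.89 5.09 0.16] open 0.0197 grip 15.0
276 [[81, 105, 173], [80, 99, 172], [81, 91, 173]]
280 [[78, 105, 172], [78, 99, 173], [78, 91, 173]]
284 [[77, 105, 174], [76, 99, 173], [76, 91, 173]]
288 [[73, 106, 173], [74, 99, 174], [73, 91, 173]]
292 [[71, 106, 174], [71, 99, 173], [72, 91, 174]]
296 [[70, 106, 175], [69, 99, 174], [70, 91, 175]]
300 [[67, 106, 174], [68, 99, 175], [67, 91, 175]]
304 [[65, 106, 175], [65, 99, 175], [64, 91, 174]]
308 [[61, 106, 173], [61, 99, 174], [62, 91, 174]]
312 [[86, 104, 203], [86, 99, 203], [86, 92, 203]]
316 [[85, 104, 204], [86, 99, 205], [86, 92, 205]]
320 [[84, 104, 205], [84, 99, 205], [84, 92, 205]]
324 [[80, 105, 203], [81, 99, 204], [81, 92, 204]]
328 [[52, 106, 178], [51, 99, 178], [52, 91, 179]]
332 [[52, 106, 182], [51, 99, 180], [52, 91, 181]]
336 [[56, 106, 188], [56, 99, 188], [57, 91, 188]]
340 [[55, 105, 189], [55, 99, 189], [55, 91, 190]]
344 [[54, 105, 190], [52, 99, 189], [54, 91, 190]]
(np.float64(74.99884742128475), 100, np.float64(182.6868279494062)) [ 0.013  0.001  0.054 -0.    -0.001 -0.001]
```

Emit:
move_arm --pt "0.004 -0.01 0.018 0 0 0" --pt "0.008 -0.015 0.036 0 0 0" --pt "0.01 -0.015 0.045 0 0 0" --pt "0.01 -0.015 0.045 0 0 0" --pt "0.01 -0.015 0.045 0 0 0"

```text
time: 8.07
tool_pos: [0.6209, 0.0346, 0.184]
tool_rot: [3.141, 0.259, -0.058]
contact_force: [3.7, -0.8, 1.1]
opening: 0.0196
grip_force: 15.0
```

```bash
python3 - <<'E'
from h import *
st()
q=tocase(cloud(cam('wrist')))*1000
m=(abs(q[...,1]-100)<8)&(q[...,0]>74)&(q[...,0]<95)&(q[...,2]>190)&(q[...,2]<215); print(m.sum(),np.round(np.percentile(q[m],[5,50,95],axis=0),1))
for r in range(320,345,3): print(r,[np.round(q[r,c]).astype(int).tolist() for c in (310,323,340)])
for b in ([62,180.],[59,180],[57,180],[55.5,180],[54.5,180]):
    t,th,al=bar2tab(b); p=t-11*np.array([.259,.966]); print(b,round(th,2),round(al)); plan(p[0],100,p[1],tilt=15)
E
```

```text
t 8.07 case [ 75.  100.7 184. ] tz [-0.256 -0.    -0.967] F(case) [ 3.7  -0.58  1.12] open 0.0196 grip 15.0
635 [[ 75.6  92.9 195.5]
 [ 85.1  99.9 199.9]
 [ 86.9 107.1 201.8]]
320 [[85, 105, 202], [85, 100, 202], [85, 93, 202]]
323 [[80, 105, 199], [81, 100, 199], [81, 93, 199]]
326 [[72, 106, 192], [73, 100, 194], [72, 92, 193]]
329 [[62, 106, 185], [62, 100, 185], [63, 92, 185]]
332 [[51, 106, 177], [51, 100, 177], [51, 91, 176]]
335 [[52, 106, 180], [52, 100, 179], [52, 92, 179]]
338 [[52, 106, 181], [52, 100, 181], [52, 92, 181]]
341 [[55, 106, 186], [56, 100, 186], [56, 92, 186]]
344 [[56, 106, 188], [57, 100, 189], [56, 92, 189]]
[62, 180.0] 2.54 -23
(np.float64(75.13272033717158), 100, np.float64(181.51255901927559)) [ 0.008  0.007  0.024 -0.    -0.001 -0.001]
[59, 180] 2.37 -25
(np.float64(72.62907921373856), 100, np.float64(180.82969314471003)) [-0.015  0.007  0.037 -0.    -0.001 -0.001]
[57, 180] 2.27 -27
(np.float64(70.88836614325956), 100, np.float64(180.44741747548915)) [-0.031  0.007  0.045 -0.    -0.001 -0.001]
[55.5, 180] 2.19 -27
(np.float64(69.55380899002216), 100, np.float64(180.19319813326413)) [-0.043  0.007  0.051 -0.    -0.001 -0.001]
[54.5, 180] 2.14 -28
(np.float64(68.65200395664228), 100, np.float64(180.0382329525491)) [-0.051  0.007  0.055 -0.    -0.001 -0.001]
```

Emit:
move_arm --pt "0.005 0 0.015 0 0 0" --pt "0.01 0.003 0.03 0 0 0" --pt "0.01 0.003 0.03 0 0 0" --pt "-0.002 0.003 0.036 0 0 0" --pt "-0.015 0.003 0.043 0 0 0" --pt "-0.015 0.003 0.043 0 0 0" --pt "-0.015 0.003 0.043 0 0 0"

```text
time: 9.0
tool_pos: [0.6196, 0.0348, 0.1805]
tool_rot: [3.141, 0.255, -0.058]
contact_force: [8.2, -1.5, 0.3]
opening: 0.0199
grip_force: 15.0
```

```bash
python3 - <<'E'
from h import *
st()
q=tocase(cloud(cam('wrist')))*1000
for r in range(314,345,3): print(r,[np.round(q[r,c]).astype(int).tolist() for c in (310,323,340)])
for b in ([59,179.],[57,179],[55.5,179],[54.5,179]):
    t,th,al=bar2tab(b); p=t-11*np.array([.259,.966]); print(b,round(th,2),round(al)); plan(p[0],100,p[1],tilt=15)
E
```

```text
t 9.00 case [ 73.7 100.7 180.5] tz [-0.252  0.    -0.968] F(case) [ 8.23 -1.    0.35] open 0.0199 grip 15.0
314 [[85, 105, 196], [84, 100, 196], [85, 93, 197]]
317 [[84, 105, 197], [84, 100, 197], [84, 93, 197]]
320 [[83, 105, 198], [82, 100, 197], [83, 93, 198]]
323 [[77, 105, 193], [76, 100, 193], [76, 93, 192]]
326 [[70, 106, 189], [71, 100, 190], [71, 93, 189]]
329 [[64, 106, 184], [65, 100, 185], [64, 92, 185]]
332 [[53, 106, 175], [53, 100, 176], [54, 92, 176]]
335 [[51, 106, 176], [51, 100, 176], [52, 92, 177]]
338 [[51, 106, 178], [51, 100, 178], [52, 92, 179]]
341 [[53, 106, 182], [52, 100, 180], [53, 92, 181]]
344 [[55, 106, 185], [56, 100, 186], [56, 92, 186]]
[59, 179.0] 2.4 -26
(np.float64(72.76363044259375), 100, np.float64(179.63368515447067)) [-0.007  0.007  0.01  -0.    -0.002 -0.001]
[57, 179] 2.3 -27
(np.float64(71.02632636414413), 100, np.float64(179.2360145508843)) [-0.023  0.007  0.018 -0.    -0.002 -0.001]
[55.5, 179] 2.22 -28
(np.float64(69.69432029704417), 100, np.float64(178.9704726797346)) [-0.035  0.007  0.024 -0.    -0.002 -0.001]
[54.5, 179] 2.17 -29
(np.float64(68.79429299518941), 100, np.float64(178.80795923324843)) [-0.043  0.007  0.028 -0.    -0.002 -0.001]
```

Emit:
move_arm --pt "-0.005 0 0.002 0 0 0" --pt "-0.01 0.003 0.004 0 0 0" --pt "-0.015 0.003 0.006 0 0 0" --pt "-0.015 0.003 0.006 0 0 0" --pt "-0.015 0.003 0.006 0 0 0"

```text
time: 9.68
tool_pos: [0.6178, 0.0348, 0.1802]
tool_rot: [-3.141, 0.256, -0.058]
contact_force: [8.2, 0.7, 0.1]
opening: 0.0197
grip_force: 15.0
```

```bash
python3 - <<'E'
from h import *
st()
q=tocase(cloud(cam('wrist')))*1000
for r in range(314,345,3): print(r,[np.round(q[r,c]).astype(int).tolist() for c in (310,323,340)])
s=cam('side');st(); print(np.abs(s['image'].astype(int)-np.load('side0.npz')['im'].astype(int)).max())
E
```

```text
t 9.68 case [ 71.9 100.7 180.2] tz [-0.253  0.001 -0.968] F(case) [8.13 1.15 0.07] open 0.0197 grip 15.0
314 [[84, 105, 197], [83, 100, 197], [83, 93, 196]]
317 [[82, 105, 197], [82, 100, 197], [82, 93, 197]]
320 [[78, 105, 195], [79, 100, 195], [79, 93, 196]]
323 [[74, 105, 192], [74, 100, 192], [74, 93, 192]]
326 [[69, 106, 189], [68, 100, 188], [68, 92, 188]]
329 [[64, 106, 185], [63, 100, 185], [63, 92, 185]]
332 [[51, 106, 176], [53, 100, 177], [52, 92, 176]]
335 [[52, 106, 178], [52, 100, 178], [52, 92, 179]]
338 [[52, 106, 180], [51, 100, 179], [52, 92, 180]]
341 [[56, 106, 186], [57, 100, 186], [56, 92, 185]]
344 [[56, 106, 187], [56, 100, 187], [56, 92, 188]]
t 9.78 case [ 71.9 100.6 180.2] tz [-0.253  0.001 -0.968] F(case) [7.36 0.16 0.34] open 0.0199 grip 15.0
168
```

Emit:
move_arm --pt "-0.005 0 0.002 0 0 0" --pt "-0.01 0 0.004 0 0 0" --pt "-0.015 0 0.006 0 0 0" --pt "-0.015 0 0.006 0 0 0"

```text
time: 10.28
tool_pos: [0.616, 0.0349, 0.18]
tool_rot: [-3.141, 0.256, -0.058]
contact_force: [7.1, 0.1, 0.9]
opening: 0.0197
grip_force: 15.0
```

```bash
python3 - <<'E'
from h import *
st()
q=tocase(cloud(cam('wrist')))*1000
for r in range(314,348,3): print(r,[np.round(q[r,c]).astype(int).tolist() for c in (310,323,340)])
st()
E
```

```text
t 10.28 case [ 70.1 100.7 180. ] tz [-0.253  0.001 -0.967] F(case) [7.09 0.54 0.91] open 0.0197 grip 15.0
314 [[82, 105, 196], [82, 100, 197], [81, 93, 196]]
317 [[80, 105, 196], [80, 100, 196], [80, 93, 197]]
320 [[76, 105, 194], [77, 100, 195], [75, 93, 194]]
323 [[72, 105, 192], [72, 100, 192], [72, 93, 191]]
326 [[66, 106, 188], [67, 100, 189], [67, 92, 189]]
329 [[61, 106, 185], [62, 100, 185], [61, 92, 185]]
332 [[56, 106, 181], [55, 100, 181], [56, 92, 181]]
335 [[53, 106, 180], [52, 100, 179], [52, 92, 180]]
338 [[55, 106, 185], [55, 100, 185], [56, 92, 185]]
341 [[56, 106, 187], [56, 100, 187], [55, 92, 186]]
344 [[56, 106, 189], [56, 100, 189], [56, 92, 189]]
347 [[121, 103, 248], [121, 100, 248], [121, 96, 248]]
t 10.32 case [ 70.1 100.7 180. ] tz [-0.253  0.001 -0.967] F(case) [7.65 0.45 1.07] open 0.0198 grip 15.0
```

Emit:
move_arm --pt "-0.005 0 0.002 0 0 0" --pt "-0.008 0 0.003 0 0 0" --pt "-0.008 0 0.003 0 0 0"

```text
time: 10.7
tool_pos: [0.615, 0.0349, 0.1799]
tool_rot: [-3.141, 0.257, -0.058]
contact_force: [6.7, -0.6, 0.2]
opening: 0.0197
grip_force: 15.0
```

```bash
python3 - <<'E'
from h import *
st()
q=tocase(cloud(cam('wrist')))*1000
for r in range(314,348,3): print(r,[np.round(q[r,c]).astype(int).tolist() for c in (310,323,340)])
st()
E
```

```text
t 10.70 case [ 69.1 100.6 179.9] tz [-0.254  0.001 -0.967] F(case) [ 6.76 -0.19  0.2 ] open 0.0197 grip 15.0
314 [[80, 105, 195], [80, 100, 196], [81, 93, 197]]
317 [[79, 105, 196], [79, 100, 196], [79, 93, 196]]
320 [[75, 105, 194], [75, 100, 194], [75, 93, 194]]
323 [[70, 105, 191], [71, 100, 191], [71, 93, 192]]
326 [[65, 106, 188], [65, 100, 188], [66, 92, 188]]
329 [[60, 106, 184], [60, 100, 185], [60, 92, 185]]
332 [[54, 106, 181], [56, 100, 182], [56, 92, 183]]
335 [[52, 106, 181], [51, 100, 179], [52, 92, 181]]
338 [[56, 106, 186], [55, 100, 185], [55, 92, 186]]
341 [[56, 106, 188], [56, 100, 188], [56, 92, 188]]
344 [[56, 106, 189], [56, 100, 189], [56, 92, 189]]
347 [[119, 103, 247], [120, 100, 248], [120, 96, 248]]
t 10.75 case [ 69.1 100.7 179.9] tz [-0.254  0.001 -0.967] F(case) [ 6.4  -0.05 -0.16] open 0.0197 grip 15.0
```

The bar is under the lip with about a 0–1 mm gap, and the force stayed constant, so that is hinge friction. I'll release the tab and back off.

Emit:
move_arm --pt "0 0 0 0 0 0" --pt "0 0 0 0 0 0" --pt "0 0 0 0 0 0" --pt "0 0 0 0 0 0" --pt "0 0 0 0 0 0" --pt "0 0 0 0 0 0" --fingers 0.2

```text
time: 11.5
tool_pos: [0.614, 0.0349, 0.1798]
tool_rot: [3.142, 0.259, -0.058]
contact_force: [0.4, 0.2, 0.7]
opening: 0.055
grip_force: 0.0
```

Emit:
move_arm --pt "0.04 0 -0.15 0 0 0" --pt "0.1 0 -0.4 0 0 0" --pt "0.2 0 -0.9 0 0 0" --pt "0.2 0 -0.9 0 0 0" --pt "0.2 0 -0.9 0 0 0"

```text
time: 12.12
tool_pos: [0.656, 0.0324, 0.2609]
tool_rot: [3.141, 0.261, -0.058]
contact_force: [0.4, -0.1, -0.6]
opening: 0.0549
grip_force: 0.0
```

```bash
python3 - <<'E'
from h import *
st()
c=cam('wrist'); save(c,'w5.png')
q=tocase(cloud(c))*1000
y=abs(q[...,1]-100)<11
m=y&(q[...,2]>236)&(q[...,2]<275)&(q[...,0]>-30)&(q[...,0]<60); print('lever tip',m.sum(),np.round(np.percentile(q[m],[2,50,98],axis=0),1))
m=y&(q[...,2]>190)&(q[...,2]<215)&(q[...,0]>66)&(q[...,0]<100); print('tab tip',m.sum(),np.round(np.percentile(q[m],[2,50,98],axis=0),1))
plan(50,100,290); plan(50,100,238)
E
```

```text
t 12.12 case [110.2 100.4 260.9] tz [-0.258  0.    -0.966] F(case) [ 0.37 -0.12 -0.64] open 0.0549 grip 0.0
lever tip 550 [[ 23.7  89.2 236.7]
 [ 29.4  99.8 246.7]
 [ 31.6 110.5 249.3]]
tab tip 413 [[ 68.9  90.7 190.2]
 [ 79.3 100.2 194.5]
 [ 82.3 109.6 197.1]]
(50, 100, 290) [-0.655  0.006 -0.131 -0.     0.083 -0.001]
(50, 100, 238) [-0.52   0.006  0.371 -0.     0.083 -0.001]
```

View pics/w5.png

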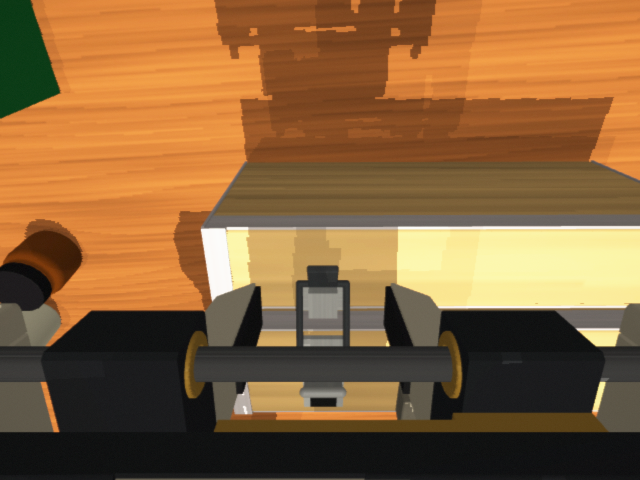

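The picture shows the loop around the keeper with the crossbar and tab behind it (rows 265–290, col 323), and the lever leaning forward. Next: close the fingers and move to the lever's +x side.

Emit:
move_arm --pt "-0.1 0 0 0 0.03 0" --pt "-0.3 0 0.15 0 0.06 0" --pt "-0.45 0.004 0.3 0 0.083 0" --pt "-0.5 0.004 0.37 0 0.083 0" --pt "-0.5 0.004 0.37 0 0.083 0" --pt "-0.5 0.004 0.37 0 0.083 0" --pt "-0.5 0.004 0.37 0 0.083 0" --fingers -1 --newtons 10

```text
time: 13.05
tool_pos: [0.5995, 0.0352, 0.2384]
tool_rot: [3.142, -0.001, -0.058]
contact_force: [0.5, -0.2, 0.9]
opening: 0.0004
grip_force: 0.0
```

```bash
python3 - <<'E'
from h import *
st()
for X in (40,30,20,10,2): plan(X,100,238)
E
```

```text
t 13.05 case [ 53.6 100.1 238.4] tz [ 0.001 -0.    -1.   ] F(case) [ 0.54 -0.2   0.93] open 0.0004 grip 0.0
(40, 100, 238) [-0.136  0.001  0.004  0.    -0.    -0.001]
(30, 100, 238) [-0.236  0.001  0.004  0.    -0.    -0.001]
(20, 100, 238) [-0.336  0.001  0.004  0.    -0.    -0.001]
(10, 100, 238) [-0.436  0.002  0.004  0.    -0.    -0.001]
(2, 100, 238) [-0.516  0.002  0.004  0.    -0.    -0.001]
```

Emit:
move_arm --pt "-0.1 0 0 0 0 0" --pt "-0.14 0 0 0 0 0" --pt "-0.17 0 0 0 0 0" --pt "-0.2 0 0 0 0 0" --pt "-0.23 0 0 0 0 0" --pt "-0.25 0 0 0 0 0" --pt "-0.25 0 0 0 0 0"

```text
time: 13.92
tool_pos: [0.5759, 0.0366, 0.2401]
tool_rot: [3.142, -0.008, -0.058]
contact_force: [9.2, -0.2, 3.8]
opening: -0.0
grip_force: 4.8
```

```bash
python3 - <<'E'
from h import *
st(); c=cam('wrist')
q=tocase(cloud(c))*1000
y=abs(q[...,1]-100)<11
m=y&(q[...,2]>178)&(q[...,2]<215)&(q[...,0]>30)&(q[...,0]<100); 
for x in range(40,90,3):
    k=m&(abs(q[...,0]-x)<1.5); print(x,int(k.sum()),np.round(np.median(q[k],axis=0)[2],1) if k.any() else '',end='; ')
s=cam('side'); cv2.imwrite('pics/side5.png',cv2.resize(s['image'][125:215,240:370,::-1],(780,540),interpolation=cv2.INTER_CUBIC))
E
```

```text
t 13.93 case [ 30.  100.1 240.1] tz [ 0.008 -0.    -1.   ] F(case) [9.23 0.27 3.82] open -0.0000 grip 4.8
40 194 191.6; 43 205 191.2; 46 200 190.9; 49 206 190.3; 52 200 190.0; 55 240 189.5; 58 169 188.0; 61 151 190.1; 64 173 192.2; 67 167 194.1; 70 185 196.1; 73 188 198.1; 76 200 200.2; 79 226 199.6; 82 0 ; 85 0 ; 88 0 ;
```

View pics/side5.png

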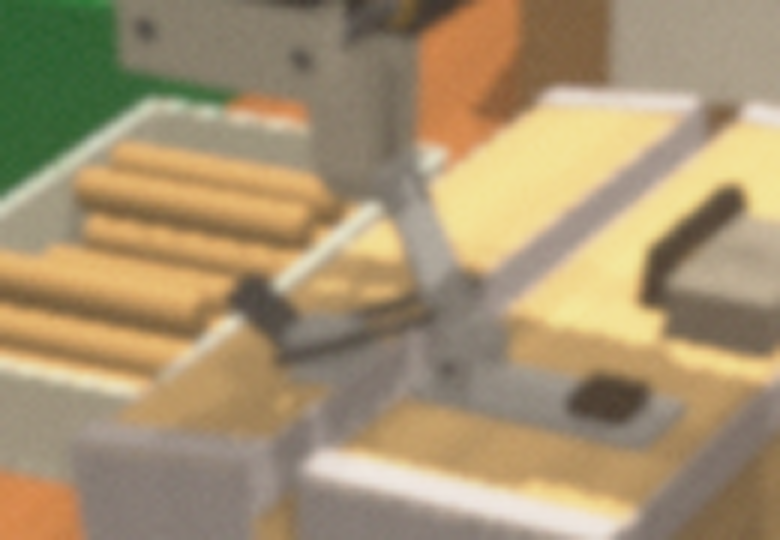

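Emit:
move_arm --pt "-0.03 0 0 0 0 0" --pt "-0.06 0 0 0 0 0" --pt "-0.09 0 0 0 0 0" --pt "-0.12 0 0 0 0 0" --pt "-0.15 0 0 0 0 0" --pt "-0.15 0 0 0 0 0"

```text
time: 14.78
tool_pos: [0.5619, 0.0373, 0.2414]
tool_rot: [3.141, -0.012, -0.058]
contact_force: [11.2, -0.5, 9.1]
opening: 0.0004
grip_force: 5.5
```

```bash
cat >> h.py <<'E'
def prof():
    q=tocase(cloud(cam('wrist')))*1000
    m=(abs(q[...,1]-100)<9)&(q[...,2]>170)&(q[...,2]<215)
    for x in range(20,90,3):
        k=m&(abs(q[...,0]-x)<1.5); print(x,np.round(np.median(q[k][:,2]),1) if k.sum()>9 else '',end='; ')
    print()
E
python3 - <<'E'
from h import *
st(); prof(); plan(5,100,240); plan(0,100,242)
E
```

```text
t 14.78 case [ 15.9 100.1 241.4] tz [ 0.012 -0.    -1.   ] F(case) [11.21  0.14  9.14] open 0.0004 grip 5.5
20 ; 23 ; 26 ; 29 ; 32 192.5; 35 192.4; 38 192.1; 41 191.7; 44 191.5; 47 191.1; 50 190.8; 53 188.8; 56 190.5; 59 192.5; 62 194.4; 65 196.4; 68 198.5; 71 200.6; 74 200.3; 77 174.3; 80 173.8; 83 173.6; 86 173.2; 89 172.8; 
(5, 100, 240) [-0.109  0.001  0.011  0.    -0.004 -0.001]
(0, 100, 242) [-0.159  0.001 -0.009  0.    -0.004 -0.001]
```

Emit:
move_arm --pt "-0.03 0 -0.01 0 0 0" --pt "-0.06 0 -0.02 0 0 0" --pt "-0.09 0 -0.03 0 0 0" --pt "-0.12 0 -0.04 0 0 0" --pt "-0.15 0 -0.05 0 0 0" --pt "-0.18 0 -0.05 0 0 0" --pt "-0.18 0 -0.05 0 0 0"

```text
time: 15.7
tool_pos: [0.542, 0.0384, 0.2433]
tool_rot: [3.141, -0.004, -0.058]
contact_force: [9.4, -0.6, -3.5]
opening: 0.0006
grip_force: 4.4
```

```bash
python3 - <<'E'
from h import *
st(); prof()
E
```

```text
t 15.70 case [ -4.  100.1 243.3] tz [ 0.004 -0.    -1.   ] F(case) [ 9.43 -0.07 -3.47] open 0.0006 grip 4.4
20 ; 23 ; 26 193.1; 29 192.8; 32 192.8; 35 192.5; 38 192.4; 41 192.1; 44 192.1; 47 189.8; 50 191.4; 53 193.7; 56 195.7; 59 197.9; 62 199.7; 65 201.8; 68 202.3; 71 176.2; 74 176.0; 77 175.9; 80 175.5; 83 175.2; 86 174.3; 89 ;
```

Emit:
move_arm --pt "-0.035 0 -0.002 0 0 0" --pt "-0.07 0 -0.002 0 0 0" --pt "-0.105 0 0 0 0 0" --pt "-0.139 0 0.005 0 0 0" --pt "-0.17 0 0.018 0 0 0" --pt "-0.2 0 0.033 0 0 0" --pt "-0.23 0 0.05 0 0 0" --pt "-0.259 0 0.068 0 0 0" --pt "-0.259 0 0.068 0 0 0"

```text
time: 16.88
tool_pos: [0.516, 0.04, 0.237]
tool_rot: [3.141, -0.005, -0.058]
contact_force: [7.6, -0.4, 0.7]
opening: 0.0007
grip_force: 3.0
```

```bash
python3 - <<'E'
from h import *
st(); prof()
E
```

```text
t 16.88 case [-30.  100.2 237. ] tz [ 0.005 -0.    -1.   ] F(case) [ 7.59 -0.    0.75] open 0.0007 grip 3.0
20 193.5; 23 193.4; 26 193.3; 29 193.2; 32 193.2; 35 193.0; 38 192.9; 41 191.6; 44 194.2; 47 196.5; 50 198.8; 53 201.2; 56 203.7; 59 205.7; 62 204.1; 65 178.2; 68 178.2; 71 178.0; 74 177.9; 77 177.9; 80 176.8; 83 ; 86 ; 89 ;
```

Emit:
move_arm --pt "-0.03 0 0.025 0 0 0" --pt "-0.06 0 0.05 0 0 0" --pt "-0.1 0 0.091 0 0 0" --pt "-0.13 0 0.13 0 0 0" --pt "-0.155 0 0.17 0 0 0" --pt "-0.173 0 0.206 0 0 0" --pt "-0.188 0 0.245 0 0 0" --pt "-0.2 0 0.28 0 0 0" --pt "-0.211 0 0.318 0 0 0" --pt "-0.211 0 0.318 0 0 0"

```text
time: 18.18
tool_pos: [0.4929, 0.0416, 0.2043]
tool_rot: [-3.142, 0.001, -0.058]
contact_force: [-0.1, -0.4, -0.3]
opening: 0.0006
grip_force: 0.0
```

```bash
python3 - <<'E'
from h import *
st(); prof()
E
```

```text
t 18.18 case [-53.2 100.5 204.3] tz [-0.001  0.    -1.   ] F(case) [-0.11 -0.45 -0.35] open 0.0006 grip 0.0
20 193.5; 23 193.6; 26 193.5; 29 193.5; 32 193.6; 35 193.3; 38 195.3; 41 199.0; 44 202.5; 47 206.3; 50 210.0; 53 209.7; 56 ; 59 179.5; 62 179.3; 65 179.2; 68 179.2; 71 179.3; 74 179.2; 77 ; 80 ; 83 ; 86 ; 89 ;
```

Emit:
move_arm --pt "-0.01 0 0.02 0 0 0" --pt "-0.02 0 0.04 0 0 0" --pt "-0.02 0 0.06 0 0 0" --pt "-0.02 0 0.075 0 0 0" --pt "-0.02 0 0.085 0 0 0" --pt "-0.02 0 0.085 0 0 0"

```text
time: 18.98
tool_pos: [0.4918, 0.0415, 0.1964]
tool_rot: [3.141, -0.001, -0.058]
contact_force: [0.1, 0.1, -0.2]
opening: 0.0004
grip_force: 0.0
```

```bash
python3 - <<'E'
from h import *
st(); prof()
E
```

```text
t 18.98 case [-54.3 100.4 196.4] tz [ 0.001 -0.    -1.   ] F(case) [ 0.09  0.07 -0.21] open 0.0004 grip 0.0
20 193.6; 23 193.6; 26 193.7; 29 193.5; 32 193.6; 35 193.3; 38 195.4; 41 199.5; 44 203.6; 47 207.6; 50 210.9; 53 210.0; 56 ; 59 179.4; 62 179.3; 65 179.4; 68 179.2; 71 179.2; 74 ; 77 ; 80 ; 83 ; 86 ; 89 ;
```

Emit:
move_arm --pt "0 0 0.01 0 0 0" --pt "0 0 0.015 0 0 0" --pt "0 0 0.02 0 0 0" --pt "0 0 0.025 0 0 0" --pt "0 0 0.025 0 0 0"

```text
time: 19.65
tool_pos: [0.492, 0.0415, 0.196]
tool_rot: [3.141, -0.003, -0.058]
contact_force: [-5.9, 0.2, 14.9]
opening: 0.0003
grip_force: 7.7
```

```bash
python3 - <<'E'
from h import *
st(); prof()
E
```

```text
t 19.65 case [-54.1 100.3 196. ] tz [ 0.003 -0.    -1.   ] F(case) [-5.9  -0.17 14.94] open 0.0003 grip 7.7
20 193.6; 23 193.7; 26 193.6; 29 193.5; 32 193.5; 35 193.2; 38 195.6; 41 199.7; 44 203.7; 47 207.6; 50 210.9; 53 209.9; 56 ; 59 179.3; 62 179.4; 65 179.3; 68 179.3; 71 179.2; 74 ; 77 ; 80 ; 83 ; 86 ; 89 ;
```

Emit:
move_arm --pt "0.005 0 0.006 0 0 0" --pt "0.01 0 0.01 0 0 0" --pt "0.01 0 0.01 0 0 0"

```text
time: 20.08
tool_pos: [0.4921, 0.0415, 0.1959]
tool_rot: [3.141, -0.002, -0.058]
contact_force: [-11.6, -0.1, 24.5]
opening: 0.0007
grip_force: 12.3
```

Emit:
move_arm --pt "0 0 -0.06 0 0 0" --pt "0 0 -0.3 0 0 0" --pt "0 0 -0.7 0 0 0" --pt "0 0 -1 0 0 0" --pt "0 0 -1 0 0 0" --pt "0 0 -1 0 0 0"

```text
time: 20.82
tool_pos: [0.4923, 0.0415, 0.292]
tool_rot: [3.142, 0.0, -0.058]
contact_force: [-0.3, 1.3, -0.6]
opening: 0.0005
grip_force: 0.0
```

```bash
python3 - <<'E'
from h import *
st(); prof()
for n in ('top','wrist'):
    q=tocase(cloud(cam(n)))*1000
    m=(abs(q[...,1]-100)<9)&(q[...,2]<215)
    for x in range(-80,-5,6):
        k=m&(abs(q[...,0]-x)<2); print(x,np.round(np.median(q[k][:,2]),1) if k.sum()>4 else '',end='; ')
    print()
s=cam('side'); cv2.imwrite('pics/side6.png',cv2.resize(s['image'][125:215,240:370,::-1],(780,540),interpolation=cv2.INTER_CUBIC))
E
```

```text
t 20.82 case [-53.8 100.4 292. ] tz [-0. -0. -1.] F(case) [-0.37  1.27 -0.59] open 0.0005 grip 0.0
20 193.6; 23 193.5; 26 193.6; 29 193.5; 32 193.6; 35 193.4; 38 195.5; 41 199.4; 44 203.7; 47 207.5; 50 210.9; 53 210.1; 56 179.4; 59 179.3; 62 179.5; 65 179.3; 68 179.2; 71 179.2; 74 179.0; 77 178.2; 80 ; 83 ; 86 ; 89 ; 
-80 184.2; -74 ; -68 ; -62 ; -56 ; -50 ; -44 ; -38 ; -32 ; -26 ; -20 ; -14 ; -8 ; 
-80 ; -74 196.5; -68 195.8; -62 195.8; -56 195.6; -50 195.7; -44 195.7; -38 195.6; -32 195.6; -26 195.7; -20 195.9; -14 197.6; -8 197.5;
```

View pics/side6.png

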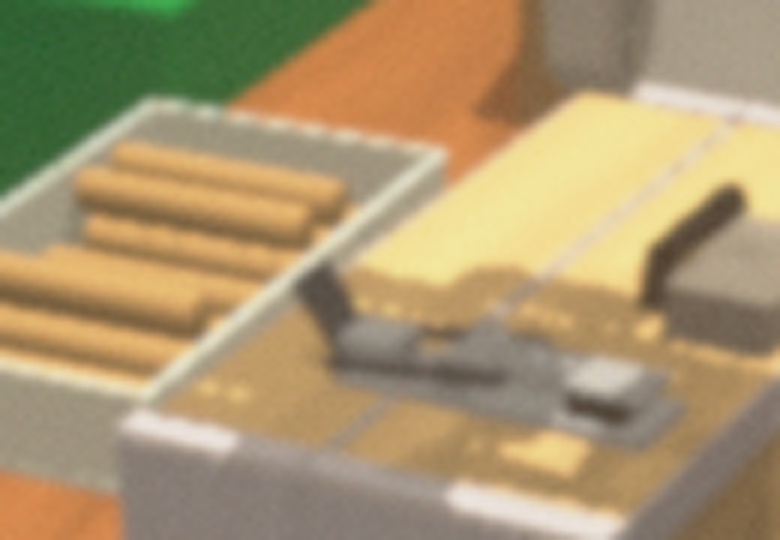

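The lever lies flat: its top measures 195.7 mm along its whole length, level with the flat stop. The lid is drawn shut, the crossbar is seated behind the keeper, and the robot is clear.

```bash
python3 -c "
from h import *
print(robot.hand_in())"
```

```text
the job is handed in; nothing more can be done
None
```

The draw latch is fastened: the crossbar is seated under the keeper's lip, the lever is flat and the lid is drawn shut. The job took about 21 s and is handed in. I kept the lever press under about 27 N at the wrist. While I seated the bar the wrist read 6.4–8.2 N, which I took to be hinge friction because it did not rise.

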